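# Load the sample arm, unlatch it from its ball mount and hold it up

## Task

Get the tilting sample arm ready for its side-view photograph: pluck the red capsule from the pocket tray and stand it upright in the black cup on the blue arm, leaving the other two capsules in their pockets. Then, by its yellow disc, pull the arm's sprung latch out sideways, lift the arm's socket end off the ball, and finish while still holding it up with the gripper, about 6 cm above where it rested, with the capsule still standing in the cup. Do not disturb the bottles and the eyepiece standing round the work.

Things in the scene. Friction and masses are not known exactly. Their poses are not given: they have to be found in the camera images.
- mount: fixed aluminium base plate of the arm, 270 x 100 x 10 mm; origin: centre of its underside on the table. Its x axis runs along the arm from the ball (x = -90 mm, robot's side; top 65 mm high) to the hinge (axis along y at x = +100 mm, 65 mm high, between grey posts at y = +-22 to 30 mm, 77 mm high).
- tongue (a joint): hinge of the blue arm (30 mm wide, top 76 mm above the table when down). 0 = down, its 44 mm round socket (top 85 mm high) over the ball; positive = socket end raised, to 0.9 rad at most. Socket 190 mm from the hinge axis, so 0.3 rad lifts it 56 mm. Turns freely (0.3 kg), falls back when let go; rises only 2 mm while the latch is in.
- latch (a joint): pull of the sprung latch in m: 0 = in (locked), grows as it is pulled along the mount's -y axis, away from the arm; stop at 0.016. Clear of the ball from 0.008 on. The spring pulls back with about 4 N at the start, 9 N at full pull, and snaps the latch in if let go.
- latch_disc (a point): centre of the latch's yellow disc: 30 mm diameter, 12 mm thick along mount y, flat faces to +y and -y. It is 70 mm to the ball's -y side; rim 53 to 83 mm above the table with the arm down. 42 mm free between disc and socket, above a 55 mm high guide; under it the latch bar, top 44 mm high. Rides on the arm: swings about the hinge axis in a 190 mm arc; lifting it lifts the arm.
- cup_floor (a point): centre of the inner floor of the black cup on top of the arm, half way between ball and hinge, 79 mm above the table when the arm is down; z = cup axis. Cup: straight bore 18 mm, flaring to 25 mm at the rim, 17 mm above this floor; outer diameter 33 mm at the rim.
- tray: fixed grey pocket tray, 150 (x) x 70 (y) x 20 mm high; origin: centre of its underside. Three round pockets in a row along its x axis at -45, 0 and +45 mm, 16 mm wide, 12 mm deep.
- capsule_red: red upright capsule (loose cylinder with a thin black band) 14 mm in diameter, 30 mm tall, 12 g; origin: centre of its underside, z = its axis. Starts in one of the three pockets, its foot 8 mm and its top 38 mm above the table; the top 18 mm stand out of the tray.
- capsule_white: white capsule, same size, in another pocket; stays there
- capsule_blue: blue capsule, same size, in another pocket; stays there
- oil_bottle: small amber dropper bottle with black bulb, 27 mm in diameter, 76 mm tall; origin: centre of underside. Leave alone.
- eyepiece: black spare microscope eyepiece, 36 mm in diameter, 47 mm tall; origin: centre of underside. Leave alone.
- lens_spray: light blue spray bottle, 31 mm in diameter, 104 mm tall; origin: centre of underside. Leave alone.
- vial_photo: brown vial with white cap, 20 mm in diameter, 50 mm tall, near the microscope; origin: centre of underside. Leave alone.
- microscope: large fixed microscope to the left of the work, an obstacle: it takes up y > 0.31 m from x = 0.38 m on, to over 0.5 m height; its two eyepieces come nearest to the robot, at x = 0.38 to 0.46, y = 0.42 to 0.54, z = 0.43 to 0.50 m. Arms that start on its left pull in towards their base before swinging past it. Origin: under its foot.

How it is judged:
By the outcome, as a careful person would: the job done as asked, in the order asked, and still so for the second after the job is handed in, while the arm keeps its last pose, push and grip.
It also fails if it takes over 54 s, if anything falls off the work surface, if the arm or the gripper's body presses on something with over 40 N, if the wrist force passes 120 N, or if a joint passes its speed limit or range.

## Robot

A 6-joint arm with a two-finger parallel gripper is mounted at the origin on a cart in front of the work surface, level with it; the furniture and walls round the work are solid. World frame = base frame: x ahead of the robot, y to its left, z up, the work surface at z = 0. Lengths are in m, angles in rad, forces in N, time in s.
With the tool pointing down it reaches from about 0.375 to 0.975 m from the base axis. Payload 3.8 kg.
Tool frame: the origin (TCP) lies midway between the tips of the shut fingers; the grasp point (between the pads) lies 19 mm behind it; z points along the fingers, y is the line along which they close (so a half turn about z gives the same grasp; the last joint's range is limited). The gripper opens to 88 mm and grips with 3 to 60 N. Pads are 18 mm wide; open, the fingers measure 123 mm over their backs; the gripper's body (75 mm by 187 mm) begins 45 mm behind the grasp point.
Start: joints at [-1.316, 0.264, 1.604, -0, 1.274, -0.037], TCP at [0.194, -0.646, 0.239] pointing down, gripper open.
Joint ranges: [-2.63, 2.63], [-0.94, 2.18], [0.31, 2.57], [-1.31, 4.45], [0, 2.66], [-2.55, 2.55]. Speed limits (rad/s): [2.57, 2.57, 3.14, 3.14, 3.14, 3.14].

## Interface

Orientations are given as a rotation vector (axis times angle).
In Python, from cell import manip, inverse_kinematics, cams, order gives the robot as it stands. Calls block until the motion is done:
- manip.move_pose(position, orientation): joint-space move of the TCP to a pose.
- manip.move_linear(position, rate=0.15, rot=None): straight line of the TCP; rot=None keeps the orientation; rate is the mean speed in m/s.
- manip.set_joints(angles): joint-space move.
- manip.set_gripper(opening, force=None): finger opening in m; force is the grip in N (None keeps the last); returns when the fingers have stopped.
- manip.dwell(seconds).
- inverse_kinematics(position, orientation): joint angles nearest the present ones, or None.
- manip.state(): the state.
- cams.capture(name): name is "side" or "top" or "wrist"; returns a dict with "image" (420x560x3 uint8, blue, green, red), "z_map" (420x560 float32, m along the optical axis (not along the pixel's ray), 0 where there is no reading), "intrinsics" (3x3 intrinsics, pixels), "position" and "orientation" of the camera in the world; the wrist camera has in their place "T_tool_cam" (4x4, takes a point from camera to tool coordinates, whose origin is the TCP and whose axes are the flange's). Camera axes: x right, y down, z forward; pixel columns grow to the right and rows downward; lengths in m; the calibration is good to about 2 mm. A picture is of the moment at which its call begins: read the wrist's pose just before it.
A pose or a line that the arm cannot do raises manip.IKError and nothing moves.
- order.close_job(): hands the job in; it is judged then, once.
The state is a dict: "clock": time; "joint_pos": joint angles; "joint_velocities": joint speeds; "tau": joint torques, N m; "tool_pos": TCP position; "tcp_rot": TCP orientation; "contact_force": force on the tool from outside, world axes, zero at the start; "moment": the same for the moment, N m; "gripper_width": finger opening in m; "grasp_force": force on a finger pad.
Only numpy, scipy, OpenCV 4.12 (cv2) and the standard library are available. Lean on these libraries where they do the work, as an engineer would, in place of code of your own. Each camera call takes 0.05 s, during which the arm holds its last target. There are 200 camera calls.

## Working session

There is one attempt and no reset: what is moved stays moved. The work goes in short steps, each a Python script; the robot and the scene stay as the last script left them, time stands still between calls to the robot, and variables do not carry over. Pictures are saved under pics/ and viewed, at most 10 in all, crops included, and the job is handed in when it is done.

```bash
mkdir -p pics; ls; python3 - <<'E'
from cell import manip, cams
import cv2
s=manip.state();print(s['clock'],s['tool_pos'],s['tcp_rot'],s['gripper_width'])
for n in('top','side'):
    c=cams.capture(n);cv2.imwrite(f'pics/{n}0.png',c['image']);print(n,c['intrinsics'],c['position'],c['orientation'])
E
```

```text
pics
0.0 [ 0.19403125 -0.64578577  0.23741919] [-3.10607966e+00 -4.56537946e-01  3.38850152e-04] 0.0880778181518981
top [[443.36762341   0.         282.87833967]
 [  0.         443.36762341 212.87934235]
 [  0.           0.           1.        ]] [0.40052553 0.00495264 1.54741242] [-2.11907118  2.16696306 -0.15388623]
side [[505.50177828   0.         277.5155697 ]
 [  0.         505.50177828 217.21347099]
 [  0.           0.           1.        ]] [ 1.12448893 -1.34549615  0.98505951] [-2.08160414 -0.42605624  0.21150221]
```

View pics/top0.png

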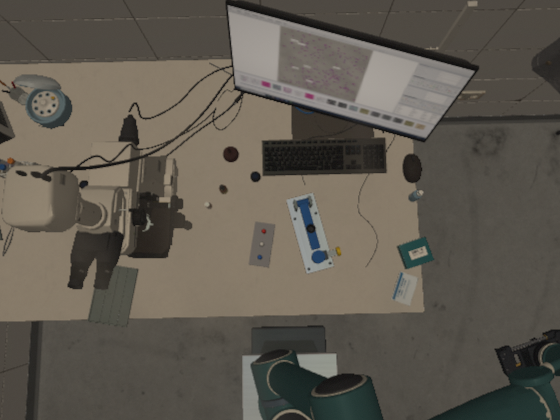

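View pics/side0.png

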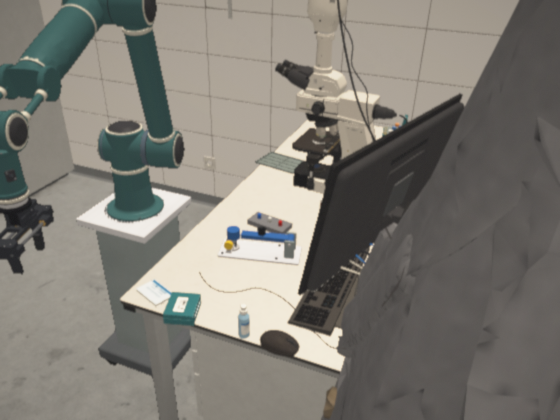

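The top view shows the mount (ball ~(320,257), hinge ~(303,205)), the yellow disc (338,251), and the tray with red (264,231), white (262,243) and blue (260,257). The side view confirms this: the red capsule is at the far (hinge-side) end of the tray. Next are rough world positions, then a wrist view from above.

```bash
cat > h.py <<'E'
import numpy as np, cv2
from scipy.spatial.transform import Rotation as R
from cell import manip, cams, inverse_kinematics, order
def cap(n):
    s=manip.state(); c=cams.capture(n)
    if n=='wrist':
        T=np.eye(4);T[:3,:3]=R.from_rotvec(s['tcp_rot']).as_matrix();T[:3,3]=s['tool_pos'];T=T@c['T_tool_cam']
        c['Rm'],c['p']=T[:3,:3],T[:3,3]
    else: c['Rm'],c['p']=R.from_rotvec(c['orientation']).as_matrix(),np.array(c['position'])
    return c
def ray(c,uv,z):
    d=c['Rm']@np.linalg.solve(c['intrinsics'],[uv[0],uv[1],1.]); return c['p']+d*(z-c['p'][2])/d[2]
def blobs(c,lo,hi,amin=5):
    m=cv2.inRange(cv2.cvtColor(c['image'],cv2.COLOR_BGR2HSV),np.array(lo),np.array(hi))
    n,_,st,ce=cv2.connectedComponentsWithStats(m)
    return [(int(st[i,4]),ce[i].round(1),st[i,:4]) for i in range(1,n) if st[i,4]>=amin]
def down(yaw): # tool z down, tool y (closing line) at world angle yaw
    y=np.array([np.cos(yaw),np.sin(yaw),0]);z=np.array([0,0,-1.]);return R.from_matrix(np.c_[np.cross(y,z),y,z]).as_rotvec()
E
python3 - <<'E'
from h import *
c=cap('top')
for n,uv,z in [('red',(264,231),.038),('white',(262,243),.038),('blue',(260,257),.038),('disc',(338,251),.08),('ball',(320,257),.085),('cup',(310.5,228),.096),('hinge',(303,205),.075),('b1',(223,188),.05),('b2',(231,153),.04),('b3',(255,176),.05),('b4',(208,205),.05),('spray',(416,195),.09)]: print(n,ray(c,uv,z).round(3))
w=cap('wrist');print(w['T_tool_cam'].round(4),w['intrinsics'])
print(R.from_rotvec(manip.state()['tcp_rot']).as_matrix().round(2))
for x,y in[(.45,.0),(.5,.05)]:
  for yaw in np.arange(-3,3.2,.5): 
    q=inverse_kinematics([x,y,.35],down(yaw)); print(yaw,None if q is None else np.round(q,2))
E
```

```text
red [0.563 0.074 0.038]
white [0.522 0.082 0.038]
blue [0.475 0.089 0.038]
disc [ 0.487 -0.171  0.08 ]
ball [ 0.468 -0.11   0.085]
cup [ 0.563 -0.082  0.096]
hinge [ 0.644 -0.06   0.075]
b1 [0.714 0.213 0.05 ]
b2 [0.841 0.186 0.04 ]
b3 [0.754 0.102 0.05 ]
b4 [0.656 0.264 0.05 ]
spray [ 0.667 -0.437  0.09 ]
[[ 3.000e-04 -9.668e-01 -2.556e-01  6.480e-02]
 [ 1.000e+00  4.000e-04 -5.000e-04 -7.000e-04]
 [ 6.000e-04 -2.556e-01  9.668e-01 -1.454e-01]
 [ 0.000e+00  0.000e+00  0.000e+00  1.000e+00]] [[327.5818594    0.         284.33389962]
 [  0.         327.5818594  207.64435934]
 [  0.           0.           1.        ]]
[[ 0.96  0.29 -0.  ]
 [ 0.29 -0.96  0.  ]
 [ 0.   -0.   -1.  ]]
-3.0 None
-2.5 [-0.06 -0.22  1.9  -0.    1.47  2.44]
-2.0 [-0.06 -0.22  1.9  -0.    1.47  1.94]
-1.5 [-0.06 -0.22  1.9  -0.    1.47  1.44]
-1.0 [-0.06 -0.22  1.9  -0.    1.47  0.94]
-0.5 [-0.06 -0.22  1.9   0.    1.47  0.44]
0.0 [-0.06 -0.22  1.9  -0.    1.47 -0.06]
0.5 [-0.06 -0.22  1.9   0.    1.47 -0.56]
1.0 [-0.06 -0.22  1.9  -0.    1.47 -1.06]
1.5 [-0.06 -0.22  1.9   0.    1.47 -1.56]
2.0 [-0.06 -0.22  1.9  -0.    1.47 -2.06]
2.5 None
3.0 None
-3.0 None
-2.5 [ 0.05 -0.12  1.81 -0.    1.45  2.55]
-2.0 [ 0.05 -0.12  1.81 -0.    1.45  2.05]
-1.5 [ 0.05 -0.12  1.81 -0.    1.45  1.55]
-1.0 [ 0.05 -0.12  1.81 -0.    1.45  1.05]
-0.5 [ 0.05 -0.12  1.81  0.    1.45  0.55]
0.0 [ 0.05 -0.12  1.81 -0.    1.45  0.05]
0.5 [ 0.05 -0.12  1.81  0.    1.45 -0.45]
1.0 [ 0.05 -0.12  1.81 -0.    1.45 -0.95]
1.5 [ 0.05 -0.12  1.81 -0.    1.45 -1.45]
2.0 [ 0.05 -0.12  1.81 -0.    1.45 -1.95]
2.5 [ 0.05 -0.12  1.81 -0.    1.45 -2.45]
3.0 None
```

```bash
python3 - <<'E'
from h import *
manip.move_pose([.46,-.02,.33],down(-1.4))
c=cap('wrist');cv2.imwrite('pics/w1.png',c['image']);s=manip.state();print(s['clock'],s['tool_pos'])
for n,lo,hi,z in [('red',(0,120,60),(8,255,255),.038),('yel',(20,120,80),(35,255,255),.068),('blue',(100,120,50),(125,255,255),.08)]:
    for b in blobs(c,lo,hi,30): print(n,b,ray(c,b[1],z).round(4))
E
```

```text
2.6917 [ 0.46012295 -0.02063862  0.32984591]
red (120, array([221.8,  76. ]), array([216,  70,  13,  13], dtype=int32)) [0.5639 0.0772 0.038 ]
yel (329, array([407. , 172.9]), array([399, 162,  17,  23], dtype=int32)) [ 0.4878 -0.1707  0.068 ]
yel (445, array([521.7, 315.8]), array([510, 283,  20,  61], dtype=int32)) [ 0.3188 -0.3833  0.068 ]
yel (390, array([ 46.3, 316.5]), array([ 40, 284,  17,  60], dtype=int32)) [0.2041 0.2768 0.068 ]
blue (3450, array([348.1,  67.4]), array([329,   0,  38, 156], dtype=int32)) [ 0.593  -0.0695  0.08  ]
blue (74, array([202.3, 143.7]), array([198, 139,  10,  10], dtype=int32)) [0.4815 0.0826 0.08  ]
blue (910, array([353. , 178.3]), array([336, 162,  35,  34], dtype=int32)) [ 0.4713 -0.1028  0.08  ]
blue (44, array([517.4, 245.6]), array([512, 241,  11,  10], dtype=int32)) [ 0.4217 -0.3308  0.08  ]
```

View pics/w1.png

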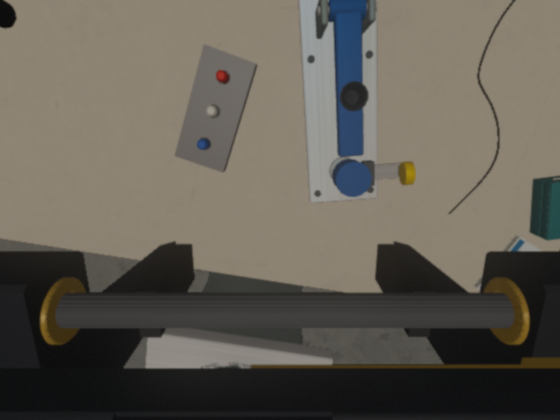

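The wrist view shows red (222,76), white (212,111), blue (203,144), the cup rim (353,96), the socket (352,178) and the disc (407,173). I'll move above the red capsule and look again from close by.

```bash
python3 - <<'E'
from h import *
c=cap('wrist')
r=ray(c,(221.8,75.5),.038);b=ray(c,(202.8,143.7),.038);a=np.arctan2(*(r-b)[1::-1]);print(r,b,a,np.linalg.norm(r-b))
cup=ray(c,(353.5,96),.096);so=ray(c,(352,178),.085);print(cup,so,np.arctan2(*(cup-so)[1::-1]),np.linalg.norm((cup-so)[:2]))
manip.move_pose([r[0],r[1],.12],down(a-np.pi/2)); manip.set_gripper(.04,10)
c=cap('wrist');cv2.imwrite('pics/w2.png',c['image'])
for n,lo,hi,z in [('red',(0,120,60),(8,255,255),.038),('blue',(100,120,50),(125,255,255),.038)]:
    for b in blobs(c,lo,hi,30): print(n,b,ray(c,b[1],z).round(4))
print(manip.state()['clock'],manip.state()['tool_pos'],manip.state()['joint_pos'])
E
```

```text
[0.56454579 0.07723047 0.038     ] [0.47715789 0.09169303 0.038     ] -0.1640117324025965 0.08857658900119669
[ 0.56269264 -0.07932945  0.096     ] [ 0.47210558 -0.10041063  0.085     ] 0.22864767221016577 0.0930076965025312
red (355, array([282.3, 209.3]), array([273, 198,  19,  24], dtype=int32)) [0.5679 0.0786 0.038 ]
blue (14659, array([521.1, 120.3]), array([463,   0,  97, 293], dtype=int32)) [ 0.6028 -0.0894  0.038 ]
blue (178, array([549.3, 333.5]), array([537, 328,  22,  16], dtype=int32)) [ 0.4319 -0.1149  0.038 ]
4.625 [0.56449344 0.07726724 0.1198837 ] [9.23134813e-02 1.70279685e-01 1.94864710e+00 6.45990357e-06
 1.02287805e+00 1.82706225e+00]
```

View pics/w2.png

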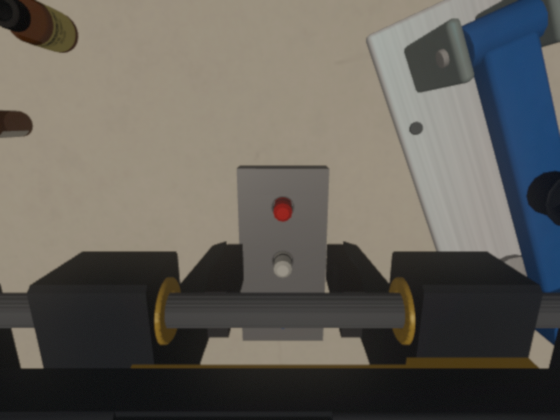

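The close view shows red (282,212) between the open fingers, clear of white (283,266), with its long axis along the image column. Grasping it.

```bash
python3 - <<'E'
from h import *
manip.move_linear([.566,.0784,.026],.12)
manip.set_gripper(.008,8)
s=manip.state();print(s['gripper_width'],s['grasp_force'],s['contact_force'],s['tool_pos'])
manip.move_linear([.566,.0784,.15],.12)
s=manip.state();print(s['clock'],s['gripper_width'],s['grasp_force'],s['contact_force'])
manip.move_linear([.535,-.0755,.15],.15)
c=cap('wrist');cv2.imwrite('pics/w3.png',c['image'])
s=manip.state();print(s['clock'],s['gripper_width'],s['tool_pos'])
E
```

```text
0.01332918741167693 8.000404701961088 [-0.87849551  0.06811452  1.65150897] [0.56642534 0.0784372  0.02651782]
7.2583 0.012954813947610916 7.999993873236235 [ 0.83029457 -0.32061264 -0.14282146]
8.5083 0.013134769522818213 [ 0.53511431 -0.07485253  0.14995922]
```

View pics/w3.png

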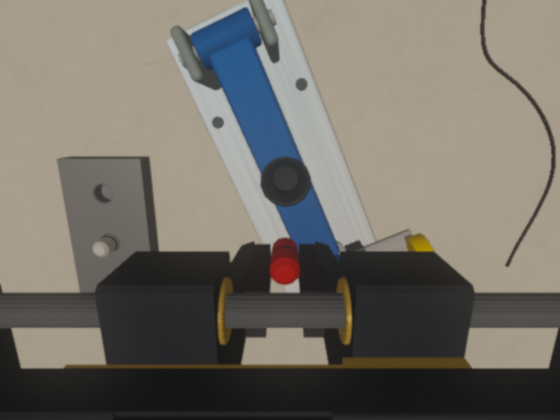

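The capsule hangs upright between the fingers (top ~(286,268), foot ~(286,243)). The cup rim is centred at ~(286,182), and the pocket it came from is empty while white stays put. Next I'll measure the cup and the capsule offset in this view.

```bash
python3 - <<'E'
from h import *
c=cap('wrist');im=c['image'];s=manip.state();tp=s['tool_pos']
for b in blobs(c,(0,120,60),(8,255,255),50):print('red',b)
hsv=cv2.cvtColor(im,cv2.COLOR_BGR2HSV)
m=cv2.inRange(im,(0,0,0),(48,48,48));m[:140]=0;m[225:]=0;m[:,:240]=0;m[:,330:]=0
cs,_=cv2.findContours(m,cv2.RETR_EXTERNAL,cv2.CHAIN_APPROX_NONE);k=max(cs,key=cv2.contourArea)
e=cv2.fitEllipse(cv2.convexHull(k));print(e,cv2.boundingRect(k))
p=ray(c,e[0],.096);print('cup',p,'tcp',tp)
# diameter check
x,y,w,h=cv2.boundingRect(k);print('diam',np.linalg.norm(ray(c,(x,y+h/2),.096)-ray(c,(x+w,y+h/2),.096)))
for uv in[(286,266),(286,268),(286,270)]:print('top',(ray(c,uv,tp[2]+.012)-tp).round(4))
cv2.imwrite('pics/w3c.png',cv2.resize(im[130:300,200:460],None,fx=3,fy=3,interpolation=cv2.INTER_CUBIC))
E
```

```text
red (1034, array([283.8, 263.1]), array([269, 239,  31,  45], dtype=int32))
((284.78741455078125, 184.09596252441406), (32.45393753051758, 33.816226959228516), 138.68609619140625) (268, 174, 34, 28)
cup [ 0.56161123 -0.07905916  0.096     ] tcp [ 0.53514735 -0.07476159  0.14996511]
diam 0.021064795888296926
top [ 0.0024 -0.0009  0.012 ]
top [ 0.0015 -0.0007  0.012 ]
top [ 0.0005 -0.0006  0.012 ]
```

View pics/w3c.png

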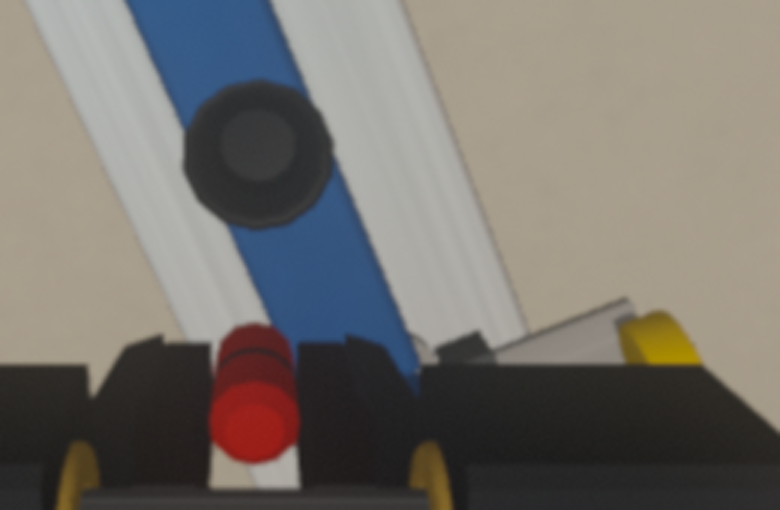

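The crop shows the cup's outer rim centred at (258,154) and its inner floor at (258,145). The capsule's top disc is at (255,421), 0.5 mm from the TCP.

```bash
python3 - <<'E'
from h import *
c=cap('wrist');s=manip.state();tp=s['tool_pos']
rim=ray(c,(200+258/3,130+154.5/3),.096);fl=ray(c,(200+258/3,130+145/3),.079);top=ray(c,(285,270.3),tp[2]+.012)
zm=c['z_map'];print(rim,fl,top-tp)
def pt(u,v): return c['p']+c['Rm']@(np.linalg.solve(c['intrinsics'],[u,v,1.])*zm[v,u])
print(pt(286,178),pt(286,201),pt(265,181),pt(306,185),pt(285,270),pt(330,150),'p',c['p'])
# disc and socket from above
E
```

```text
[ 0.56312533 -0.07996274  0.096     ] [ 0.56218708 -0.07988219  0.079     ] [5.08262055e-04 4.31918490e-06 1.20000000e-02]
[ 0.56249876 -0.07993067  0.07953292] [ 0.5507111  -0.07794556  0.09513739] [ 0.56535502 -0.06715262  0.09497096] [ 0.55844721 -0.09189753  0.09343092] [ 0.53544514 -0.07472809  0.16122575] [ 0.56855103 -0.1197444   0.00884548] p [ 0.59889736 -0.08493955  0.29531424]
```

```bash
python3 - <<'E'
from h import *
manip.move_linear([.5622,-.0799,.15],.12)
manip.move_linear([.5622,-.0799,.0985],.06)
s=manip.state();print(s['clock'],s['gripper_width'],s['contact_force'],s['tool_pos'])
manip.set_gripper(.04);
manip.move_linear([.5622,-.0799,.16],.12)
manip.move_linear([.47,-.10,.20],.18)
c=cap('wrist');cv2.imwrite('pics/w4.png',c['image']);s=manip.state();print(s['clock'],s['tool_pos'])
E
```

```text
10.0 0.013266860829237424 [ 2.2911437   0.09120785 -1.29697767] [ 0.56216584 -0.07993532  0.09841408]
12.0 [ 0.47034418 -0.09985164  0.1994024 ]
```

View pics/w4.png

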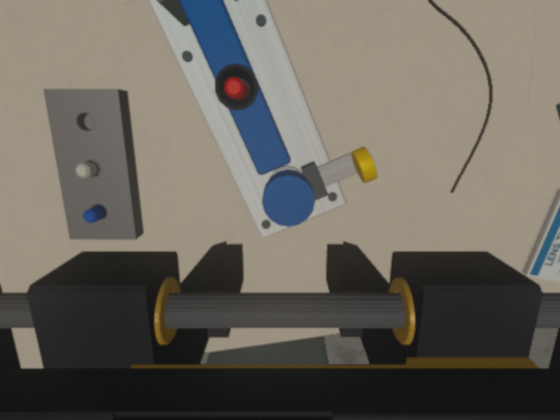

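The capsule stands in the cup (236,87), with white and blue still in their pockets. The socket is at (289,198) and the disc at (364,165). Next I'll locate the disc.

```bash
python3 - <<'E'
from h import *
c=cap('wrist');zm=c['z_map'];im=c['image']
m=cv2.inRange(cv2.cvtColor(im,cv2.COLOR_BGR2HSV),(20,110,60),(35,255,255));m[:, :330]=0;m[230:]=0
v,u=np.nonzero(m);z=zm[v,u]
P=c['p']+(c['Rm']@(np.linalg.inv(c['intrinsics'])@np.vstack([u,v,np.ones_like(u)])*z)).T
so=ray(c,(289,198),.085);cup=ray(c,(236,87),.109);a=np.arctan2(*(cup-so)[1::-1])
e1=[ray(c,(268,10),.01),ray(c,(345,203),.01)];a2=np.arctan2(*(e1[0]-e1[1])[1::-1])
e2=[ray(c,(160,10),.01),ray(c,(262,237),.01)];a3=np.arctan2(*(e2[0]-e2[1])[1::-1])
print('sock',so,'cup',cup,a,a2,a3,np.linalg.norm((cup-so)[:2]))
u_,v_=236,87;print('captop',c['p']+c['Rm']@(np.linalg.solve(c['intrinsics'],[u_,v_,1.])*zm[v_,u_]))
a=a if 0 else np.mean([a,a2]);ex=np.array([np.cos(a),np.sin(a)]);ey=np.array([-np.sin(a),np.cos(a)])
q=np.c_[(P[:,:2]-so[:2])@ex,(P[:,:2]-so[:2])@ey,P[:,2]];ok=(q[:,2]>.045)&(q[:,2]<.1)
print(a,len(q),ok.sum(),np.percentile(q[ok],[1,10,50,90,99],axis=0).round(4))
E
```

```text
sock [ 0.47361007 -0.10375741  0.085     ] cup [ 0.56136047 -0.08119934  0.109     ] 0.2516225057957622 0.246125400198526 0.22240464242350275 0.0906035237634679
captop [ 0.56140752 -0.08114937  0.1085927 ]
0.2488739529971441 582 577 [[-0.0153 -0.0735  0.0603]
 [-0.0113 -0.0721  0.0699]
 [-0.0003 -0.0666  0.0791]
 [ 0.0094 -0.0624  0.0819]
 [ 0.0115 -0.0622  0.0827]]
```

```bash
python3 - <<'E'
from h import *
a=.242;ex=np.array([np.cos(a),np.sin(a),0]);ey=np.array([-np.sin(a),np.cos(a),0])
d=np.array([.4736,-.1038,0])-.0015*ex-.068*ey
print(d)
up=d+[0,0,.15];dn=d+[0,0,.060]
manip.move_pose(up,down(a-np.pi/2));manip.set_gripper(.034,30)
manip.move_linear(dn,.10)
s=manip.state();print(s['clock'],s['tool_pos'],s['contact_force'])
manip.set_gripper(.006,30)
s=manip.state();print(s['clock'],s['tool_pos'],s['contact_force'],s['gripper_width'],s['grasp_force'])
E
```

```text
[ 0.48843956 -0.17017799  0.        ]
13.9667 [ 0.48910233 -0.17044525  0.06065173] [-0.39933299 -0.01102785  0.1279116 ]
14.425 [ 0.48904485 -0.17094854  0.06058926] [ 0.2991748 -2.8413007  1.6311447] 0.011958393948820987 30.00019000377506
```

```bash
python3 - <<'E'
from h import *
a=.242;ey=np.array([-np.sin(a),np.cos(a),0])
p0=manip.state()['tool_pos'].copy()
for d in(.006,.013):
    manip.move_linear(p0-d*ey,.03);manip.dwell(.15)
    s=manip.state();f=s['contact_force'];print(s['clock'],(s['tool_pos']-p0).round(4),f.round(2),'along ey',f@ey,s['gripper_width'])
c=cap('wrist');cv2.imwrite('pics/w5.png',c['image'])
E
```

```text
14.9583 [ 0.0011 -0.0048 -0.0002] [-0.97  4.96  1.96] along ey 5.049396068941546 0.012087788717581224
15.4917 [ 0.0026 -0.011  -0.0003] [-0.72  6.87  3.3 ] along ey 6.845870310414975 0.011573931773122858
```

View pics/w5.png

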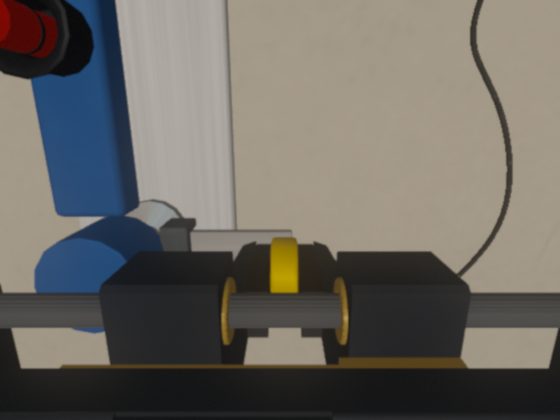

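The disc (284,265) is gripped and pulled about 11 mm, clear of the ball. The capsule still stands in the cup. Lifting now along the hinge arc.

```bash
python3 - <<'E'
from h import *
a=.242;ex=np.array([np.cos(a),np.sin(a),0]);ey=np.array([-np.sin(a),np.cos(a),0])
s=manip.state();p0=s['tool_pos']-.0022*ey;R0=R.from_rotvec(s['tcp_rot'])
h=p0+.19*ex;h[2]=.065
for t in np.linspace(.04,.32,8):
    Q=R.from_rotvec(ey*t);manip.move_linear(h+Q.apply(p0-h),.06,rot=(Q*R0).as_rotvec())
    s=manip.state();f=s['contact_force'];print(round(s['clock'],2),round(t,2),s['tool_pos'].round(4),f.round(1),round(f@ey,2),s['gripper_width'].round(4))
    if np.linalg.norm(f)>25: break
manip.dwell(.3)
c=cap('wrist');cv2.imwrite('pics/w6.png',c['image'])
d=cap('side');cv2.imwrite('pics/s6.png',cv2.resize(d['image'][190:290,170:340],None,fx=4,fy=4))
E
```

```text
Traceback (most recent call last):
AttributeError: 'float' object has no attribute 'round'
```

```bash
python3 - <<'E'
from h import *
a=.242;ex=np.array([np.cos(a),np.sin(a),0]);ey=np.array([-np.sin(a),np.cos(a),0])
p0=np.array([.49164,-.18195,.0603])-.0022*ey;R0=R.from_rotvec(down(a-np.pi/2))
h=p0+.19*ex;h[2]=.065
s=manip.state();print(s['tool_pos'],s['contact_force'],(h+R.from_rotvec(ey*.04).apply(p0-h)))
for t in np.linspace(.08,.32,7):
    Q=R.from_rotvec(ey*t);manip.move_linear(h+Q.apply(p0-h),.06,rot=(Q*R0).as_rotvec())
    s=manip.state();f=s['contact_force'];print(round(s['clock'],2),round(t,2),s['tool_pos'].round(4),f.round(1),round(f@ey,2),round(float(s['gripper_width']),4))
    if np.linalg.norm(f)>25: break
manip.dwell(.3)
c=cap('wrist');cv2.imwrite('pics/w6.png',c['image'])
d=cap('side');cv2.imwrite('pics/s6.png',cv2.resize(d['image'][190:290,170:340],None,fx=4,fy=4))
E
```

```text
[ 0.4915663  -0.18220468  0.06706252] [-0.60281363  7.91356394 -0.64157277] [ 0.4921323  -0.18409451  0.06790173]
16.09 0.08 [ 0.4917 -0.1819  0.0746] [ 0.8  6.4 -2.5] 6.05 0.0121
16.37 0.12 [ 0.4922 -0.1818  0.082 ] [ 0.2  7.3 -2. ] 7.07 0.0119
16.64 0.16 [ 0.493  -0.1815  0.0895] [ 0.4  7.7 -1.8] 7.38 0.0117
16.92 0.2 [ 0.4941 -0.1812  0.097 ] [-1.   6.9 -0.3] 6.98 0.0115
17.19 0.24 [ 0.4955 -0.1809  0.1044] [-0.9  6.9 -1.3] 6.89 0.0117
17.47 0.28 [ 0.4972 -0.1804  0.1118] [-1.1  6.3 -0.9] 6.41 0.0115
17.74 0.32 [ 0.4992 -0.1799  0.1191] [-0.7  6.8 -0. ] 6.76 0.0114
```

View pics/w6.png

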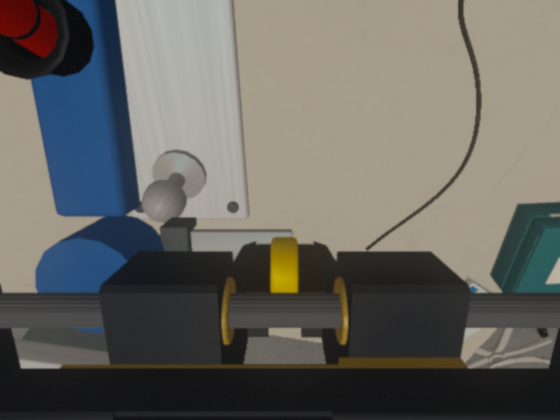

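View pics/s6.png

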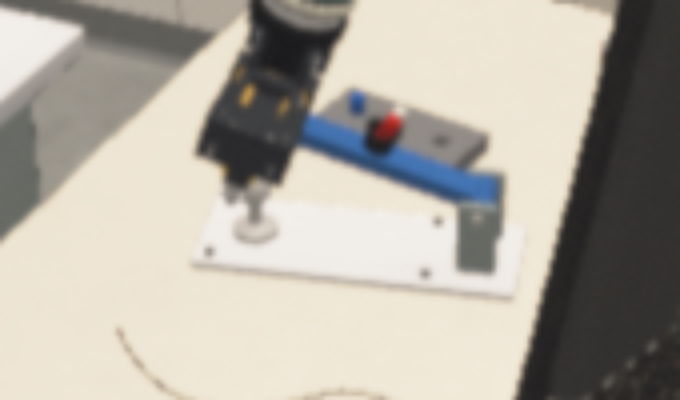

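The ball at (165,200) is bare, the disc is still held, and the arm is raised about 59 mm. In the side view the red capsule stands in the cup (385,130). Handing in.

```bash
python3 - <<'E'
from h import *
manip.dwell(.5);s=manip.state();print(s['clock'],s['tool_pos'],s['gripper_width'],s['grasp_force'])
print(order.close_job())
E
```

```text
18.6417 [ 0.49911499 -0.17991821  0.11896786] 0.011773026384246621 29.99970112228766
the job is handed in; nothing more can be done
None
```

I handed the job in at 18.6 s: the red capsule is upright in the cup, and the gripper still holds the latch out by its yellow disc, with the socket end about 59 mm above its rest. The white and blue capsules are still in their pockets, and nothing else was moved.

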